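Slide a mask blank along the loading ledge until its edge overhangs

TASK

Push the copper-topped glass blank back flush against the black rail of the white ledge and along the rail until about a third of the blank sticks out over the end of the ledge nearest the lamp (glowing yellow band, red cap), so that its edge can be inspected. Just push it with the fingertips: do not lift it, and do not let it tip or fall. Leave the lamp, the cases, the bottle and the screwdriver where they are.

Things in the scene. Friction and masses are not known exactly. Their poses are not given: they have to be found in the camera images.
- ledge: Fixed white ledge on dark feet, 170 (x) by 300 (y) by 60 mm high. Origin: centre of its underside, on the table; flat top 60 mm above it. Ends (y = +150, -150 mm) and front (x = -85 mm) are open; feet stand 45 mm in from the ends. A black rail, 15 mm wide and 15 mm above the top, runs along its far side: its guiding face is at x = +70 mm.
- blank: Loose square glass mask blank, green edges, copper-coloured top, 110 x 110 x 8 mm, about 0.2 kg, lying flat on the ledge, a little askew and off the rail. Origin: centre of its underside; x and y parallel to its sides and, at the start, roughly to the ledge's x and y; z up. A push of roughly 1 to 3 N slides it.
- lamp: Loose upright edge-inspection lamp: dark round foot 68 mm across, glowing pale yellow band 48 mm across, red cap 54 mm across, 92 mm high in all, 0.9 kg. Origin: centre of its underside, on the table beyond one end of the ledge (y of the ledge tells which); it marks the end over which the blank must stick out. Leave it alone.
- cases: Loose stack of five flat white mask cases, one body 120 x 100 x 80 mm, 0.9 kg, on the table beyond the other end of the ledge. Origin: centre of its underside. Leave it alone.
- bottle: Loose capped bottle, 52 mm across and 110 mm high, on the table behind the rail. Origin: centre of its underside. Leave it alone.
- driver: Loose screwdriver with a red handle, 160 mm long, lying on the table in front of the ledge. Origin: under the middle of its length, x along it. Leave it alone.
Not all that is in view belongs to the job. What is shaped like the blank but blue is not meant.

How it is judged:
By the outcome, as a careful person would: the job done as asked, in the order asked, and still so for the second after the job is handed in, with the robot touching nothing.
It also fails if it takes over 64 s, if anything falls off the work surface, if the arm or the gripper's body presses on something with over 40 N, if the wrist force passes 120 N, or if a joint passes its speed limit or range.

ROBOT

A 6-joint arm with a two-finger parallel gripper is mounted at the origin on the work surface. World frame = base frame: x ahead of the robot, y to its left, z up, the work surface at z = 0. Lengths are in mm, angles in rad, forces in N, time in s.
With the tool pointing down it reaches from about 350 to 875 mm from the base axis. Payload 4.2 kg.
Tool frame: the origin (TCP) lies at the very end of the fingers, on their centre line; the grasp point (between the pads) lies arm.grip_point_offset behind it (arm.grip_point_offset is the distance from the TCP to the grasp point, in mm); z points along the fingers, y is the line along which they close (so a half turn about z gives the same grasp; the last joint's range is limited). The gripper opens to 85 mm and grips with 20 to 120 N. Pads are 22 mm wide; open, the fingers measure 114 mm over their backs; the gripper's body (76 mm by 85 mm) begins 54 mm behind the grasp point. The pads swing forward as they close: fully open they stand 13 mm farther back than shut.
Start: joints at [-0.995, 0.385, 0.008, 0, -1.194, -0.259], TCP at [194.72, -593.872, 231.312] pointing down, gripper open.
Joint ranges: [-3.14, 3.14], [-1.21, 2.06], [-1.07, 1.41], [-3.16, 2.05], [-2.99, -0.16], [-3.1, 3.1]. Speed limits (rad/s): [2.79, 2.79, 3.14, 3.14, 3.14, 3.14].

INTERFACE

Orientations are given as a unit quaternion [x, y, z, w].
In Python, from bench import arm, cams, ticket gives the robot as it stands.
- The arm moves only by the tool servo_tool, never from a script. Its argument "commands" is a list that holds one entry, the list of rows, each a list of 7 numbers: the closure in counts, from 0 (fully open) to 255 (shut), then the shift along the tool's x, y, z in m, then the turn, a rotation vector about the tool's x, y, z in degrees. In form: [[[grip, x, y, z, ax, ay, az], ...]]. A call has 1 to 10 rows; each row shifts and turns the commanded pose from where the row before left it, along the tool's axes as they then stand; what a row does not reach is not made up. A row lasts 1/12 s, in which the tool goes at most 41.7 mm and 7.16 degrees, less where a joint would pass 70% of its speed; a pose out of reach is approached as far as the arm can. A call with a gripper value outside its range is refused whole. The fingers move at their own pace and stop on an object; the grip force is fixed at half the most. Time passes only in rows, so rows that do not move let the fingers close. It gives the time, the measured TCP pose, the force, the opening and the grip force at its end, in the units of the state.
- arm.read_state(): the state, without advancing time (a new reading comes with each control period).
- cams.get_image(name): name is "side" or "top" or "wrist"; returns a dict with "frame" (420x560x3 uint8, blue, green, red), "K" (3x3 intrinsics, pixels), "k1" (the pictures are not rectified: a ray, as slopes to the right and down, at radius r is drawn at 1 + k1 r^2 times it, then the intrinsics apply), "T" (4x4, takes a point from camera to world coordinates). Camera axes: x right, y up, looking along -z (the intrinsics and any distortion apply to the point x, -y, -z); pixel columns grow to the right and rows downward; lengths in mm; the calibration is good to about 2 mm. A picture is of the moment at which its call begins. There is no depth.
- ticket.job_done(): hands the job in; it is judged then, once.
The state is a dict: "clock": time; "joints": joint angles; "joint_vel": joint speeds; "joint_efforts": joint torques, N m; "position": TCP position; "ee_rot": TCP orientation; "contact_force": force on the tool from outside, world axes, zero at the start; "wrist_torque": the same for the moment, N m; "gripper_width": finger opening in mm; "grasp_force": force on a finger pad.
Only numpy, scipy, OpenCV 4.12 (cv2) and the standard library are available. Lean on these libraries where they do the work, as an engineer would, in place of code of your own. Each camera call takes 0.05 s, during which the arm holds its last target. There are 200 camera calls.

## Working session

There is one attempt and no reset: what is moved stays moved. The work goes in short steps, Python scripts to look and compute and a tool call to move; the robot and the scene stay as the last step left them, time stands still between calls to the robot, and variables do not carry over. Pictures are saved under pics/ and viewed, at most 10 in all, crops included, and the job is handed in when it is done.

Besides the shell and the picture viewer there is one more tool, called after ">>>" as name(argument=value, ...) on one line, values as JSON. servo_tool: Moves the arm, as the interface text tells. Its arguments: {"type":"object","properties":{"commands":{"type":"array","items":{"type":"array","items":{"type":"array","items":{"type":"number"}}}}},"required":["commands"]}

```bash
mkdir -p pics && python3 - <<'E'
from bench import arm,cams
import cv2,numpy as np
s=arm.read_state();print({k:np.round(v,3).tolist() for k,v in s.items()}, arm.grip_point_offset)
for n in("top","side"):
    d=cams.get_image(n);cv2.imwrite(f"pics/{n}0.png",d["frame"]);print(n,d["K"].tolist(),d["k1"],np.round(d["T"],3).tolist())
E
```

```text
{'clock': 0.0, 'joints': [-0.995, 0.386, 0.007, -0.0, -1.194, -0.259], 'joint_vel': [0.002, 0.001, -0.002, 0.0, -0.001, 0.001], 'joint_efforts': [0.001, -39.229, 18.84, 4.186, -0.005, -0.0], 'position': [194.547, -593.321, 230.228], 'ee_rot': [-0.158, 0.987, 0.001, -0.0], 'contact_force': [-0.005, -0.275, -0.595], 'wrist_torque': [0.0, 0.045, 0.043], 'grasp_force': 0.0, 'gripper_width': 85.019} 18.700000000000003
top [[387.42751019552855, 0.0, 283.6544613448704], [0.0, 387.42751019552855, 208.28115962598577], [0.0, 0.0, 1.0]] -0.015860472844203274 [[-0.003, 0.984, -0.176, 425.217], [-1.0, -0.007, -0.023, 11.655], [-0.024, 0.176, 0.984, 1004.188], [0.0, 0.0, 0.0, 1.0]]
side [[512.6385811354232, 0.0, 277.4327524758603], [0.0, 512.6385811354232, 211.27305414546717], [0.0, 0.0, 1.0]] 0.005745886295900534 [[-0.927, 0.295, -0.232, 319.181], [-0.375, -0.715, 0.59, 745.755], [0.008, 0.634, 0.774, 998.044], [0.0, 0.0, 0.0, 1.0]]
```

View pics/top0.png

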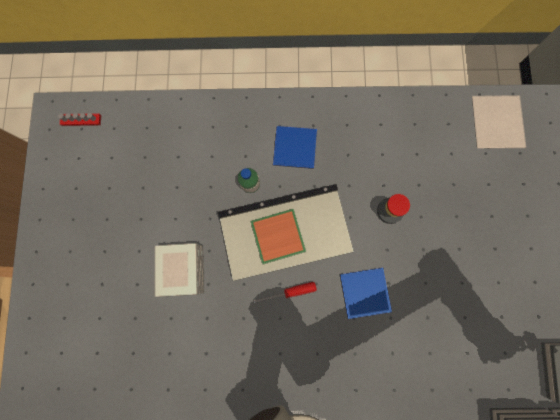

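View pics/side0.png

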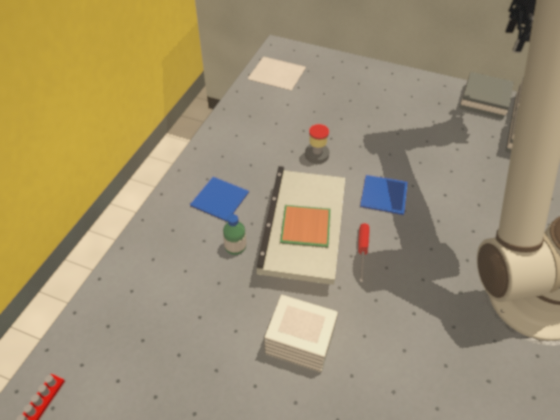

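Candidates in the top view: copper/green square at (278,237) on the ledge; blue sheet (295,147); blue tray (366,293); pink sheet (499,122); the cases' pink top (176,269). By the description, I choose (278,237). The lamp with its red cap is at (397,206), so the overhang end is the right one in this picture (world -y). Bottle is at (248,180) and the screwdriver at (300,290).

```bash
cat > h.py <<'E'
from bench import arm,cams
import cv2,numpy as np
def ray(d,uv,z):
    K=d["K"];p=(np.atleast_2d(uv).astype(float)-[K[0,2],K[1,2]])/[K[0,0],K[1,1]]
    q=p.copy()
    for _ in range(8): q=p/(1+d["k1"]*(q**2).sum(1,keepdims=True))
    T=d["T"];v=np.c_[q[:,0],-q[:,1],-np.ones(len(q))]@T[:3,:3].T
    o=T[:3,3];return (o+v*((z-o[2])/v[:,2])[:,None])[:,:2]
def big(m,near):
    m=cv2.morphologyEx(m.astype(np.uint8)*255,cv2.MORPH_CLOSE,np.ones((3,3)))
    cs,_=cv2.findContours(m,cv2.RETR_EXTERNAL,cv2.CHAIN_APPROX_NONE)
    cs=[c for c in cs if cv2.contourArea(c)>200 and cv2.pointPolygonTest(c,near,True)>-15]
    return max(cs,key=cv2.contourArea)[:,0]
def hsv(d): return np.moveaxis(cv2.cvtColor(d["frame"],cv2.COLOR_BGR2HSV).astype(int),2,0)
def rect(P):
    return cv2.minAreaRect(P.astype(np.float32))
def blank(d,near,z=68):
    H,S,V=hsv(d); m=((H<18)|(H>170))&(S>130)&(V>90)
    g=(H>30)&(H<90)&(S>70)
    return rect(ray(d,big(m,near),z)),rect(ray(d,big(m|g,near),z))
def ledge(d,near,z=60):
    H,S,V=hsv(d); m=(V>130)&(S<75)
    g=((H>30)&(H<90)&(S>70))|(((H<18)|(H>170))&(S>130)&(V>90))
    return rect(ray(d,big(m|g,near),z)),big(m|g,near)
E
python3 - <<'E'
from h import *
t=cams.get_image("top");s=cams.get_image("side")
for n,d,p,L in(("top",t,(278,237),(320,250)),("side",s,(306,226),(310,190))):
    b=blank(d,p);print(n,"copper",b[0],"\n full",b[1])
    r,c=ledge(d,L);print(" ledge",r,np.round(cv2.boxPoints(r)).tolist())
    H,S,V=hsv(d)
    red=((H<8)|(H>172))&(S>160)&(V>90)
    for q,z in(((397,206),92),((300,290),15)) if n=="top" else (((319,132),92),((364,238),15)):
        print(" red",ray(d,big(red,q).mean(0),z))
c=t["frame"][170:290,200:420];cv2.imwrite("pics/crop.png",cv2.resize(c,None,fx=3.6,fy=3.6))
# hand-picked: ledge top corners, rail
print(ray(t,[[352,250],[231,278]],60).round(),ray(t,[[219,212],[336,187],[338,191]],75).round(),ray(s,[[334,281],[344,176]],60).round())
E
```

```text
top copper ((525.9203491210938, 48.121910095214844), (97.96318817138672, 97.89673614501953), 15.9570951461792) 
 full ((525.5457763671875, 48.414764404296875), (108.0830078125, 108.4742431640625), 16.08517074584961)
 ledge ((528.7650756835938, 27.889739990234375), (155.4053497314453, 301.5475158691406), 13.134564399719238) [[419.0, 157.0], [487.0, -137.0], [639.0, -101.0], [570.0, 192.0]]
 red [[ 595.77959248 -239.94089363]]
 red [[396.09777934  -5.86334521]]
side copper ((523.4338989257812, 47.347354888916016), (96.93167114257812, 96.53727722167969), 15.897040367126465) 
 full ((522.73681640625, 50.0552978515625), (107.28341674804688, 109.96186828613281), 15.48160171508789)
 ledge ((494.68939208984375, -296.00506591796875), (1268.29833984375, 1729.0616455078125), 10.76318359375) [[-290.0, 435.0], [33.0, -1264.0], [1279.0, -1027.0], [956.0, 672.0]]Traceback (most recent call last):
  File "<stdin>", line 9, in <module>
  File "h.py", line 13, in big
    return max(cs,key=cv2.contourArea)[:,0]
           ~~~^^^^^^^^^^^^^^^^^^^^^^^^
ValueError: max() iterable argument is empty
```

```bash
cat >> h.py <<'E'
from scipy.spatial.transform import Rotation as R
th=np.radians(13.1);LX=np.array([np.cos(th),np.sin(th),0]);LY=np.array([-np.sin(th),np.cos(th),0]);O=np.array([536.1,29.6,0])
def inledge(p): d=np.array([*p[:2],0])-O; return np.round([d@LX,d@LY],1)
def delta(lx,ly,z,yaw):  # yaw: tool-y angle relative to ledge y, deg
    s=arm.read_state();r=R.from_quat(s["ee_rot"]);M=r.as_matrix()
    g=O+LX*lx+LY*ly+[0,0,z]
    c,q=np.cos(np.radians(yaw)),np.sin(np.radians(yaw));ty=c*LY-q*LX;tz=np.array([0,0,-1.]);W=np.c_[np.cross(ty,tz),ty,tz]
    print("t",round(s["clock"],2),"ledge",inledge(s["position"]),"z",s["position"][2].round(1),"F",np.round(s["contact_force"],1),"w",round(s["gripper_width"],1))
    print("shift",np.round(M.T@(g-s["position"]),1),"turn",np.round(R.from_matrix(M.T@W).as_rotvec(degrees=True),1))
E
python3 - <<'E'
from h import *
t=cams.get_image("top")
print("blank",inledge(blank(t,(278,237))[1][0]))
delta(-105,21,200,0)
c=t["frame"][170:290,200:420];cv2.imwrite("pics/crop.png",cv2.resize(c,None,fx=3.6,fy=3.6))
E
```

```text
blank [-6.2 20.7]
t 0.25 ledge [-473.8 -529.6] z 230.8 F [-0.2 -0.2 -0.8] w 85.6
shift [-415.9  516.    31.3] turn [ 0.1 -0.   5.1]
```

View pics/crop.png

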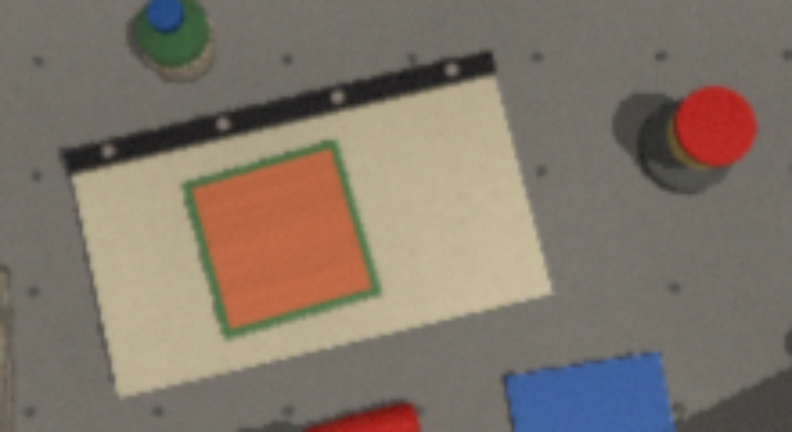

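The crop confirms it: copper top, green edges, corners at crop (187,185), (335,143), (378,293) and (228,335), on the ledge and off the rail. The lamp is right of the ledge at crop (715,127).

>>> servo_tool(commands=[[[255,-0.0231,0.0287,0.001,0,0,0],[255,-0.0231,0.0287,0.001,0,0,0],[255,-0.0231,0.0287,0.001,0,0,0],[255,-0.0231,0.0287,0.001,0,0,0],[255,-0.0231,0.0287,0.001,0,0,0],[255,-0.0231,0.0287,0.001,0,0,0],[255,-0.0231,0.0287,0.001,0,0,0],[255,-0.0231,0.0287,0.001,0,0,0],[255,-0.0231,0.0287,0.001,0,0,0]]])

```text
clock: 1.0
position: [311.9, -282.0, 222.4]
ee_rot: [-0.158, 0.988, -0.0, 0.0]
contact_force: [0.2, 0.4, 0.3]
gripper_width: -0.1
grasp_force: 0.0
```

>>> servo_tool(commands=[[[255,-0.0231,0.0287,0.002,0,0,0],[255,-0.0231,0.0287,0.002,0,0,0],[255,-0.0231,0.0287,0.002,0,0,0],[255,-0.0231,0.0287,0.002,0,0,0],[255,-0.0231,0.0287,0.002,0,0,0],[255,-0.0231,0.0287,0.002,0,0,0],[255,-0.0231,0.0287,0.002,0,0,0],[255,-0.0231,0.0287,0.002,0,0,0],[255,-0.0231,0.0287,0.002,0,0,5],[255,0,0,0,0,0,0]]])

```text
clock: 1.83
position: [431.3, 31.0, 204.3]
ee_rot: [-0.116, 0.993, 0.0, 0.001]
contact_force: [0.6, -0.8, 0.1]
gripper_width: -0.0
grasp_force: 0.0
```

```bash
python3 -c "
from h import *
delta(-95,21,64,0)"
```

```text
t 1.83 ledge [-101.8   25.1] z 204.3 F [ 0.6 -0.8  0.1] w -0.0
shift [ -6.4  -4.2 140.4] turn [0.  0.1 0.2]
```

>>> servo_tool(commands=[[[255,-0.002,-0.002,0.035,0,0,0],[255,-0.002,-0.002,0.035,0,0,0],[255,0,0,0.035,0,0,0],[255,0,0,0.025,0,0,0],[255,0,0,0.01,0,0,0],[255,0,0,0,0,0,0]]])

```text
clock: 2.33
position: [431.7, 22.6, 61.8]
ee_rot: [-0.114, 0.993, -0.001, -0.003]
contact_force: [-0.1, -0.7, 0.1]
gripper_width: 0.4
grasp_force: 0.0
```

>>> servo_tool(commands=[[[255,-0.004,0,0,0,0,0],[255,-0.004,0,0,0,0,0],[255,-0.004,0,0,0,0,0],[255,-0.004,0,0,0,0,0],[255,-0.004,0,0,0,0,0],[255,0,0,0,0,0,0]]])

```text
clock: 2.83
position: [454.6, 28.6, 65.0]
ee_rot: [-0.115, 0.993, 0.0, 0.001]
contact_force: [-0.3, 0.3, 0.6]
gripper_width: 0.3
grasp_force: 0.0
```

```bash
python3 -c "
from h import *
delta(-52,21,64,0)
d=cams.get_image('side');cv2.imwrite('pics/s1.png',cv2.resize(d['frame'][120:320,200:420],None,fx=3,fy=3))"
```

```text
t 2.83 ledge [-79.6  17.5] z 65.0 F [-0.3  0.3  0.6] w 0.3
shift [-27.6   3.5   1. ] turn [0.  0.1 0.1]
```

View pics/s1.png

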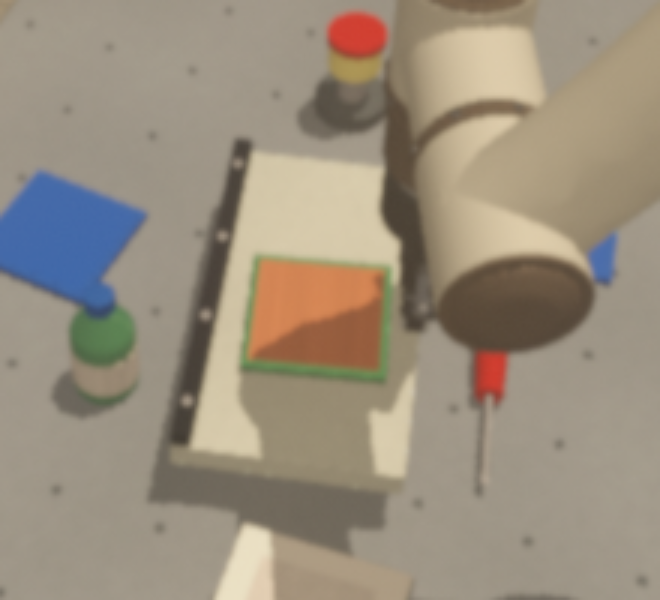

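The tip stands just right of the blank's front edge at crop (415,310), a few mm clear; blank untouched. Now the push to the rail.

>>> servo_tool(commands=[[[255,-0.002,0.003,0.001,0,0,0],[255,-0.003,0,0,0,0,0],[255,-0.003,0,0,0,0,0],[255,-0.002,0,0,0,0,0],[255,-0.002,0,0,0,0,0],[255,-0.002,0,0,0,0,0],[255,-0.002,0,0,0,0,0],[255,-0.002,0,0,0,0,0],[255,-0.002,0,0,0,0,0],[255,-0.002,0,0,0,0,0]]])

```text
clock: 3.72
position: [474.3, 36.1, 63.2]
ee_rot: [-0.114, 0.993, 0.0, 0.0]
contact_force: [-1.1, 0.7, -0.5]
gripper_width: 0.2
grasp_force: 0.6
```

>>> servo_tool(commands=[[[255,-0.001,0,0,0,0,0],[255,-0.001,0,0,0,0,0],[255,-0.001,0,0,0,0,0],[255,-0.001,0,0,0,0,0],[255,0,0,0,0,0,0]]])

```text
clock: 4.13
position: [478.1, 37.1, 63.3]
ee_rot: [-0.115, 0.993, 0.0, 0.0]
contact_force: [-0.1, -0.3, -0.1]
gripper_width: -0.0
grasp_force: 0.4
```

```bash
python3 -c "
from h import *
delta(-52,21,64,0)
b=blank(cams.get_image('side'),(295,226));print(b,inledge(b[0][0]),inledge(b[1][0]))"
```

```text
t 4.13 ledge [-54.8  20.4] z 63.3 F [-0.1 -0.3 -0.1] w -0.0
shift [-2.8  0.6 -0.7] turn [0.  0.  0.1]
(((540.4978637695312, 49.41004180908203), (98.49964904785156, 95.00494384765625), 14.577160835266113), ((539.1998291015625, 53.87324523925781), (109.24015045166016, 109.84542846679688), 15.330327033996582)) [ 8.8 18.3] [ 8.5 22.9]
```

>>> servo_tool(commands=[[[255,-0.001,0,0,0,0,0],[255,-0.001,0,0,0,0,0],[255,-0.001,0,0,0,0,0],[255,0,0,0,0,0,0]]])

```text
clock: 4.52
position: [480.7, 37.6, 63.3]
ee_rot: [-0.114, 0.993, -0.0, -0.0]
contact_force: [-1.5, -0.7, 0.5]
gripper_width: 0.0
grasp_force: 1.0
```

>>> servo_tool(commands=[[[255,-0.001,0,0,0,0,0],[255,0,0,0,0,0,0]]])

```text
clock: 4.68
position: [480.8, 37.6, 63.2]
ee_rot: [-0.114, 0.993, -0.0, -0.001]
contact_force: [-4.5, 1.0, 2.3]
gripper_width: 0.5
grasp_force: 2.2
```

>>> servo_tool(commands=[[[255,-0.001,0,0,0,0,0],[255,0,0,0,0,0,0]]])

```text
clock: 4.85
position: [480.9, 37.5, 63.1]
ee_rot: [-0.114, 0.993, -0.0, -0.002]
contact_force: [-6.2, 0.4, 3.9]
gripper_width: -0.3
grasp_force: 3.1
```

```bash
python3 -c "
from h import *
delta(-52,21,64,0)
d=cams.get_image('side')
b=blank(d,(295,226));print(b,inledge(b[0][0]),inledge(b[1][0]))
cv2.imwrite('pics/s2.png',cv2.resize(d['frame'][160:290,250:360],None,fx=4.5,fy=4.5))"
```

```text
t 4.85 ledge [-52.   20.2] z 63.1 F [-6.2  0.4  3.9] w -0.3
shift [ 0.   0.8 -0.9] turn [-0.  -0.2  0. ]
(((542.92822265625, 49.80145263671875), (98.27291870117188, 94.86143493652344), 14.57679271697998), ((543.3112182617188, 53.63390350341797), (111.84329986572266, 111.44939422607422), 14.55361557006836)) [11.2 18.1] [12.5 21.8]
```

View pics/s2.png

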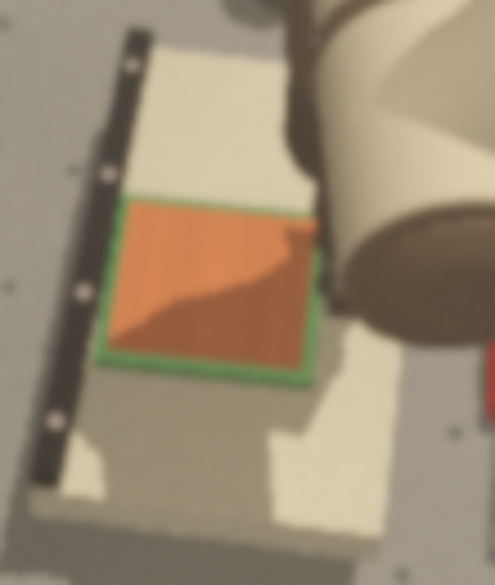

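The blank's left edge now meets the rail at crop (120,200); its lower corner at (97,360) may still show a small gap. I'll back off and measure from above.

>>> servo_tool(commands=[[[255,0.01,0,0,0,0,0],[255,0.015,0,0,0,0,0],[255,0.02,0,-0.02,0,0,0],[255,0,0,-0.04,0,0,0],[255,0,0.03,-0.02,0,0,0],[100,0,0.035,0,0,0,7],[100,0,0.035,0,0,0,7],[100,0,0.035,0,0,0,7],[100,0,0,0,0,0,7]]])

```text
clock: 5.65
position: [423.1, 159.2, 144.7]
ee_rot: [0.117, 0.993, 0.003, 0.003]
contact_force: [0.7, -0.4, -0.6]
gripper_width: 48.3
grasp_force: 0.0
```

```bash
python3 -c "
from h import *
d=cams.get_image('top')
b=blank(d,(274,225));print(b,inledge(b[0][0]),inledge(b[1][0]))
cv2.imwrite('pics/t2.png',cv2.resize(d['frame'][170:290,200:370],None,fx=4.5,fy=4.5))
delta(15,100,130,90);delta(15,100,130,-90)"
```

```text
(((545.601806640625, 51.62276840209961), (97.98613739013672, 97.99993133544922), 14.79696273803711), ((546.3209228515625, 51.96497344970703), (111.62486267089844, 108.43962860107422), 14.479206085205078)) [14.2 19.3] [15.  19.5]
t 5.7 ledge [-82.  150.1] z 144.2 F [-1.2 -0.8  0.2] w 51.8
shift [-109.1   -1.    14.6] turn [-1.000e-01  4.000e-01 -1.168e+02]
t 5.7 ledge [-82.  150.1] z 144.2 F [-1.2 -0.8  0.2] w 51.8
shift [-109.1   -1.    14.6] turn [ 0.3  0.1 63.2]
```

View pics/t2.png

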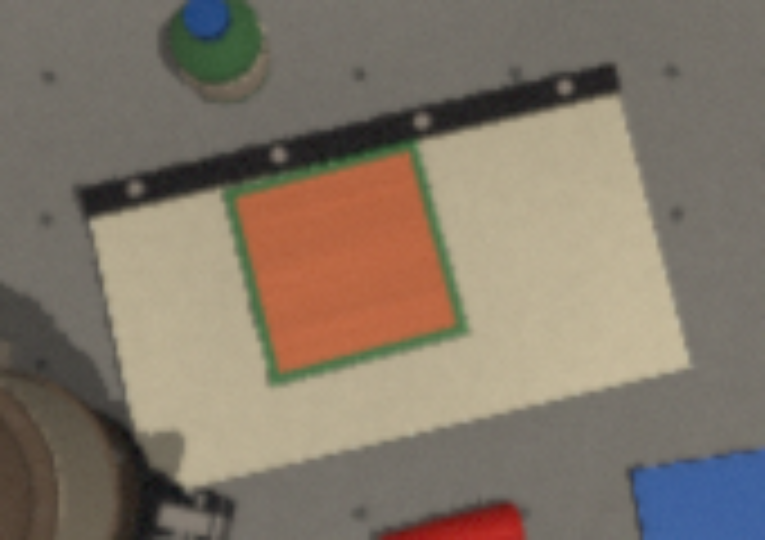

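From above the blank's top edge (228,190)-(413,143) lies along the rail, at most about 1° askew. The square two-finger push will take that out, and I'll snug it again afterwards if needed.

>>> servo_tool(commands=[[[100,-0.036,0,0,0,0,0],[100,-0.036,0,0,0,0,0],[100,-0.036,0,0,0,0,7],[100,0,0,0,0,0,7],[100,0,0,0,0,0,7],[100,0,0,0,0,0,7],[100,0,0,0,0,0,7],[100,0,0,0,0,0,7],[100,0,0,0,0,0,7],[100,0,0,0,0,0,7]]])

```text
clock: 6.53
position: [542.3, 94.4, 139.9]
ee_rot: [0.544, 0.838, 0.022, -0.029]
contact_force: [0.7, -0.6, -0.8]
gripper_width: 51.6
grasp_force: 0.0
```

>>> servo_tool(commands=[[[100,0,0,0.01,0,0,7],[100,0,0,0.03,0,0,0],[100,0,0,0.02,0,0,0],[100,0,0,0,0,0,0]]])

```text
clock: 6.87
position: [542.6, 78.0, 71.2]
ee_rot: [0.581, 0.812, 0.029, -0.048]
contact_force: [-0.2, 1.1, -0.1]
gripper_width: 51.8
grasp_force: 0.0
```

```bash
python3 -c "
from h import *
delta(13,100,64,-90)"
```

```text
t 6.87 ledge [17.3 45.7] z 71.2 F [-0.2  1.1 -0.1] w 51.8
shift [53.3  1.2 13.2] turn [-0.9 -6.4  5.7]
```

>>> servo_tool(commands=[[[100,0,0,-0.03,0,0,0],[100,0,0,-0.03,0,0,0],[100,0,0,0,0,0,0]]])

```text
clock: 7.12
position: [552.3, 73.3, 141.9]
ee_rot: [0.579, 0.813, 0.037, -0.041]
contact_force: [1.1, -0.1, 0.7]
gripper_width: 51.8
grasp_force: 0.0
```

```bash
python3 -c "
from h import *
print(np.round(arm.read_state()['joints'],3))
delta(13,100,130,-90);delta(13,100,130,90)
d=cams.get_image('side');b=blank(d,(295,226));print(b,inledge(b[0][0]),inledge(b[1][0]))"
```

```text
[ 0.36   0.36  -0.228 -0.132 -0.972 -3.095]
t 7.12 ledge [25.7 38.9] z 141.9 F [ 1.1 -0.1  0.7] w 51.8
shift [60.4 -6.5 18.6] turn [ 0.4 -6.3  6. ]
t 7.12 ledge [25.7 38.9] z 141.9 F [ 1.1 -0.1  0.7] w 51.8
shift [60.4 -6.5 18.6] turn [   9.6    0.5 -173.8]
(((543.2438354492188, 50.460567474365234), (97.51192474365234, 96.39837646484375), 14.150124549865723), ((543.7825927734375, 54.55406951904297), (110.28150177001953, 109.12256622314453), 15.085806846618652)) [11.7 18.7] [13.1 22.6]
```

>>> servo_tool(commands=[[[100,0.03,0,-0.02,0,0,-7],[100,0.03,0,0,0,0,-7],[100,0,0,0,0,0,-7],[100,0,0,0,0,0,-7],[100,0,0,0,0,0,-7],[100,0,0,0,0,0,-7],[100,0,0,0,0,0,-7],[100,0,0,0,0,0,-7],[100,0,0,0,0,0,-7],[100,0,0,0,0,0,-7]]])

```text
clock: 8.0
position: [525.6, 126.2, 161.7]
ee_rot: [0.006, 0.998, 0.053, -0.019]
contact_force: [-0.4, 0.0, 0.1]
gripper_width: 51.9
grasp_force: 0.0
```

>>> servo_tool(commands=[[[100,0,0,0,0,0,-7],[100,0,0,0,0,0,-7],[100,0,0,0,0,0,-7],[100,0,0,0,0,0,-7],[100,0,0,0,0,0,-7],[100,0,0,0,0,0,-7],[100,0,0,0,0,0,-7],[100,0,0,0,0,0,-7],[100,0,0,0,0,0,-7],[100,0,0,0,0,0,-7]]])

```text
clock: 8.83
position: [525.6, 126.2, 161.7]
ee_rot: [-0.568, 0.821, 0.054, 0.015]
contact_force: [0.3, -0.4, -0.1]
gripper_width: 52.1
grasp_force: 0.0
```

>>> servo_tool(commands=[[[100,0,0,0,0,0,-7],[100,0,0,0,0,0,-7],[100,0,0,0,0,0,-7],[100,0,0,0,0,0,-7],[100,0,0,0,0,0,0]]])

```text
clock: 9.25
position: [525.6, 126.2, 161.6]
ee_rot: [0.748, -0.661, -0.049, -0.027]
contact_force: [-0.5, 0.2, -0.6]
gripper_width: 52.1
grasp_force: 0.0
```

```bash
python3 -c "
from h import *
print(np.round(arm.read_state()['joints'],3))
delta(13,102,80,90)"
```

```text
[ 0.47   0.314 -0.242 -0.132 -1.005 -0.276]
t 9.25 ledge [11.7 96.4] z 161.6 F [-0.5  0.2 -0.6] w 52.1
shift [ 3.3 -2.7 81.7] turn [ 1.1  6.3 -6. ]
```

Correct tilt and yaw first, then descend.

>>> servo_tool(commands=[[[100,0,0,0,0.6,3.2,-3],[100,0,0,0,0.5,3.1,-3],[100,0,0,0,0,0,0]]])

```text
clock: 9.5
position: [524.9, 126.7, 161.2]
ee_rot: [0.782, -0.623, 0.0, 0.001]
contact_force: [0.3, -0.4, 0.0]
gripper_width: 52.1
grasp_force: 0.0
```

```bash
python3 -c "
from h import *
delta(13,102,80,90)"
```

```text
t 9.5 ledge [11.1 97.1] z 161.2 F [ 0.3 -0.4  0. ] w 52.1
shift [-5.  -2.  81.2] turn [ 0.1 -0.1 -0.1]
```

>>> servo_tool(commands=[[[100,-0.005,-0.002,0.03,0,0,0],[100,0,0,0.03,0,0,0],[100,0,0,0.021,0,0,0],[100,0,0,0.01,0,0,0],[100,0,0,0.004,0,0,0],[100,0,0,0,0,0,0]]])

```text
clock: 10.0
position: [526.5, 131.3, 66.0]
ee_rot: [0.782, -0.624, -0.001, 0.0]
contact_force: [0.0, 0.4, 0.5]
gripper_width: 51.6
grasp_force: 0.0
```

>>> servo_tool(commands=[[[100,0,0,0.002,0,0,0],[100,0,0,0.002,0,0,0],[100,0,0,0,0,0,0]]])

```text
clock: 10.25
position: [526.8, 131.7, 63.1]
ee_rot: [0.782, -0.624, -0.0, -0.001]
contact_force: [0.3, 2.0, 0.1]
gripper_width: 51.9
grasp_force: 0.0
```

>>> servo_tool(commands=[[[100,0,0,0.001,0,0,0],[100,0,0,0.001,0,0,0],[100,0,0,0,0,0,0]]])

```text
clock: 10.5
position: [526.3, 131.6, 60.5]
ee_rot: [0.782, -0.623, -0.0, 0.0]
contact_force: [0.1, -0.2, 0.5]
gripper_width: 51.7
grasp_force: 0.0
```

>>> servo_tool(commands=[[[100,0,0,0.001,0,0,0],[100,0,0,0,0,0,0]]])

```text
clock: 10.67
position: [526.3, 131.5, 59.2]
ee_rot: [0.782, -0.623, -0.001, 0.0]
contact_force: [-0.5, -0.3, -0.6]
gripper_width: 51.9
grasp_force: 0.0
```

>>> servo_tool(commands=[[[100,0,0,0.001,0,0,0],[100,0,0,0,0,0,0]]])

```text
clock: 10.83
position: [526.2, 131.5, 58.1]
ee_rot: [0.782, -0.623, -0.001, 0.0]
contact_force: [-0.2, -0.2, -0.2]
gripper_width: 51.9
grasp_force: 0.0
```

>>> servo_tool(commands=[[[100,0,0,0.001,0,0,0],[100,0,0,0,0,0,0]]])

```text
clock: 11.0
position: [526.2, 131.5, 57.1]
ee_rot: [0.782, -0.623, -0.001, 0.0]
contact_force: [-0.1, 0.1, -0.8]
gripper_width: 51.8
grasp_force: 0.0
```

```bash
python3 -c "
from h import *
delta(13,102,58,90)"
```

```text
t 11.0 ledge [ 13.5 101.5] z 57.1 F [-0.1  0.1 -0.8] w 51.8
shift [-0.5  0.5 -0.9] turn [ 0.1  0.  -0.2]
```

>>> servo_tool(commands=[[[100,0,0,0.001,0,0,0],[100,0,0,0,0,0,0]]])

```text
clock: 11.17
position: [526.4, 131.5, 56.7]
ee_rot: [0.782, -0.623, -0.0, 0.0]
contact_force: [-2.2, -1.2, 3.3]
gripper_width: 52.0
grasp_force: 1.6
```

>>> servo_tool(commands=[[[100,0,0,0.001,0,0,0],[100,0,0,0,0,0,0]]])

```text
clock: 11.33
position: [526.5, 131.6, 56.7]
ee_rot: [0.782, -0.623, -0.0, 0.0]
contact_force: [-4.1, 0.3, 8.9]
gripper_width: 51.7
grasp_force: 4.7
```

>>> servo_tool(commands=[[[100,0,0,0.001,0,0,0],[100,0,0,0,0,0,0]]])

```text
clock: 11.5
position: [526.5, 131.6, 56.6]
ee_rot: [0.782, -0.623, -0.0, 0.0]
contact_force: [-6.3, -0.7, 14.6]
gripper_width: 52.1
grasp_force: 7.6
```

Contact with the ledge at TCP z 56.7, so the tips sit 3.3 mm behind the TCP. I'll raise 6 mm and push along the rail.

>>> servo_tool(commands=[[[100,0,0,-0.006,0,0,0],[100,0.004,0,0,0,0,0],[100,0.004,0,0,0,0,0],[100,0.004,0,0,0,0,0],[100,0.003,0,0,0,0,0],[100,0.003,0,0,0,0,0],[100,0.003,0,0,0,0,0],[100,0.003,0,0,0,0,0],[100,0.003,0,0,0,0,0],[100,0.003,0,0,0,0,0]]])

```text
clock: 12.33
position: [532.9, 101.9, 60.1]
ee_rot: [0.782, -0.623, -0.001, 0.0]
contact_force: [-0.6, 1.4, 0.4]
gripper_width: 52.2
grasp_force: 0.5
```

>>> servo_tool(commands=[[[100,0.004,-0.0002,0,0,0,0],[100,0.004,-0.0002,0,0,0,0],[100,0.004,-0.0002,0,0,0,0],[100,0.004,-0.0002,0,0,0,0],[100,0.004,-0.0002,0,0,0,0],[100,0.004,-0.0002,0,0,0,0],[100,0.004,-0.0002,0,0,0,0],[100,0.004,-0.0002,0,0,0,0],[100,0.004,-0.0002,0,0,0,0],[100,0,0,0,0,0,0]]])

```text
clock: 13.17
position: [543.0, 66.8, 60.3]
ee_rot: [0.782, -0.624, -0.0, 0.0]
contact_force: [-0.7, 0.9, 0.5]
gripper_width: 51.9
grasp_force: 0.0
```

```bash
python3 -c "
from h import *
delta(15,-65.7,60,90)
d=cams.get_image('side')
b=blank(d,(305,210));print(b,inledge(b[0][0]),inledge(b[1][0]))"
```

```text
t 13.17 ledge [15.2 34.7] z 60.3 F [-0.7  0.9  0.5] w 51.9
shift [100.4  -0.3   0.3] turn [ 0.1  0.  -0.3]Traceback (most recent call last):
  File "<string>", line 5, in <module>
    b=blank(d,(305,210));print(b,inledge(b[0][0]),inledge(b[1][0]))
  File "h.py", line 20, in blank
    return rect(ray(d,big(m,near),z)),rect(ray(d,big(m|g,near),z))
                      ~~~^^^^^^^^
  File "h.py", line 13, in big
    return max(cs,key=cv2.contourArea)[:,0]
           ~~~^^^^^^^^^^^^^^^^^^^^^^^^
ValueError: max() iterable argument is empty
```

>>> servo_tool(commands=[[[100,0.004,-0.0001,0,0,0,0],[100,0.004,-0.0001,0,0,0,0],[100,0.004,-0.0001,0,0,0,0],[100,0.004,-0.0001,0,0,0,0],[100,0.004,-0.0001,0,0,0,0],[100,0.004,-0.0001,0,0,0,0],[100,0.004,-0.0001,0,0,0,0],[100,0.004,-0.0001,0,0,0,0],[100,0.004,-0.0001,0,0,0,0],[100,0,0,0,0,0,0]]])

```text
clock: 14.05
position: [551.9, 31.8, 60.3]
ee_rot: [0.782, -0.624, -0.0, 0.0]
contact_force: [-0.5, -0.1, 0.5]
gripper_width: 52.0
grasp_force: 0.0
```

>>> servo_tool(commands=[[[100,0.004,0,0,0,0,0],[100,0.004,0,0,0,0,0],[100,0.004,0,0,0,0,0],[100,0.004,0,0,0,0,0],[100,0.004,0,0,0,0,0],[100,0.004,0,0,0,0,0],[100,0.004,0,0,0,0,0],[100,0.003,0,0,0,0,0],[100,0.002,0,0,0,0,0],[100,0,0,0,0,0,0]]])

```text
clock: 14.88
position: [559.1, -0.1, 60.2]
ee_rot: [0.782, -0.624, -0.0, 0.0]
contact_force: [0.1, 0.6, -0.1]
gripper_width: 52.1
grasp_force: 0.0
```

```bash
python3 -c "
from h import *
delta(15,-65.7,60,90)
for n in('top','side'):
  d=cams.get_image(n);H,S,V=hsv(d);m=(((H<18)|(H>170))&(S>130)&(V>90)).astype('uint8')
  k,_,st,ce=cv2.connectedComponentsWithStats(m);print(n,[(st[i].tolist(),inledge(ray(d,ce[i],68)[0])) for i in range(1,k) if st[i,4]>150])"
```

```text
t 14.88 ledge [ 15.6 -34.1] z 60.2 F [ 0.1  0.6 -0.1] w 52.1
shift [31.6  0.5  0.2] turn [ 0.1  0.  -0.3]
top [([60, 114, 41, 12, 246], array([402.9, 449.7])), ([308, 193, 40, 47, 1090], array([   4.7, -110.9])), ([387, 194, 23, 22, 407], array([  -0.4, -283.4])), ([284, 282, 33, 16, 304], array([-142.8,   -2.6]))]
side [([359, 224, 10, 29, 261], array([-141.8,   37.2])), ([23, 374, 41, 46, 525], array([405.7, 489.4]))]
```

>>> servo_tool(commands=[[[100,0.003,0,0,0,0,0],[100,0.003,0,0,0,0,0],[100,0.003,0,0,0,0,0],[100,0.003,0,0,0,0,0],[100,0.003,0,0,0,0,0],[100,0.003,0,0,0,0,0],[100,0.003,0,0,0,0,0],[100,0.003,0,0,0,0,0],[100,0.002,0,0,0,0,0],[100,0,0,0,0,0,0]]])

```text
clock: 15.82
position: [565.0, -25.4, 60.2]
ee_rot: [0.782, -0.624, -0.0, 0.0]
contact_force: [0.5, 0.7, 0.1]
gripper_width: 52.0
grasp_force: 0.0
```

>>> servo_tool(commands=[[[100,-0.005,0,0,0,0,0],[100,-0.02,0,0,0,0,0],[100,-0.03,0,-0.01,0,0,0],[100,-0.035,0,-0.02,0,0,0],[100,-0.035,0,-0.02,0,0,0],[255,-0.035,0,-0.02,0,0,0],[255,-0.035,0,-0.02,0,0,0],[255,-0.035,0,0,0,0,0],[255,0,0,0,0,0,0]]])

```text
clock: 16.57
position: [513.8, 205.0, 152.5]
ee_rot: [0.784, -0.621, 0.0, -0.003]
contact_force: [-0.3, 0.3, -1.1]
gripper_width: 3.7
grasp_force: 0.0
```

```bash
python3 -c "
from h import *
delta(-60,-65,130,0)
d=cams.get_image('top')
b=blank(d,(335,220));print(b,inledge(b[0][0]),inledge(b[1][0]))
H,S,V=hsv(d);red=((H<8)|(H>172))&(S>160)&(V>90);print(ray(d,big(red,(397,206)).mean(0),92))
cv2.imwrite('pics/t3.png',cv2.resize(d['frame'][160:290,240:420],None,fx=4.4,fy=4.4))"
```

```text
t 16.57 ledge [ 18.  175.9] z 152.5 F [-0.3  0.3 -1.1] w 3.7
shift [240.8  78.7  21.4] turn [-0.1  0.3 90.1]
(((579.7205810546875, -89.97925567626953), (98.03662109375, 97.53950500488281), 12.949271202087402), ((580.7315673828125, -89.23776245117188), (111.54715728759766, 108.48027801513672), 13.068493843078613)) [  15.4 -126.4] [  16.5 -125.9]
[[ 595.73891262 -239.97825237]]
```

View pics/t3.png

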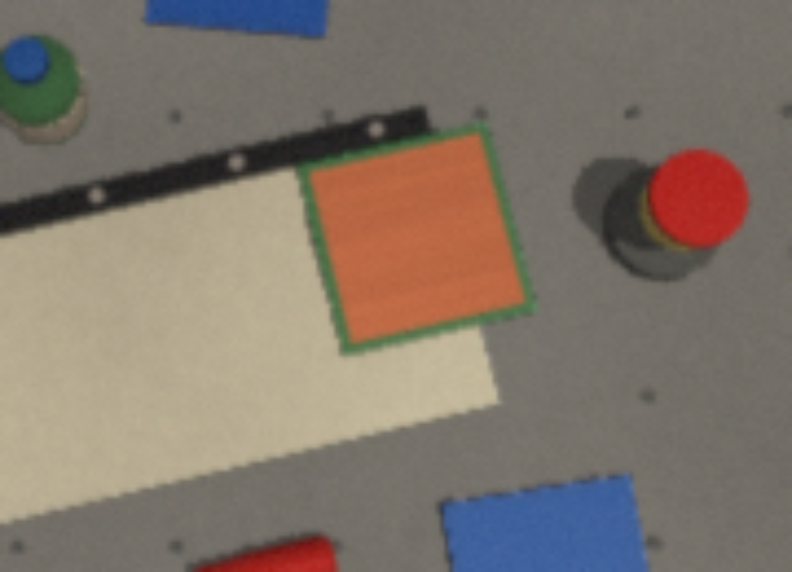

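Flush and square (yaw 13.0°, x 15.4), sticking out about 31 mm (28%) beyond the ledge end; the blank spans crop (300,165)–(530,310) and the lamp hasn't moved. I'll push about 5 mm more.

>>> servo_tool(commands=[[[100,0.035,0.0025,0,0,0,0],[100,0.035,0,0,0,0,0],[100,0.035,0,0,0,0,0],[100,0.035,0,0,0,0,0],[100,0.035,0,0.02,0,0,0],[100,0.025,0,0.03,0,0,0],[100,0.007,0,0.02,0,0,0],[100,0,0,0,0,0,0]]])

```text
clock: 17.28
position: [553.6, -6.4, 75.5]
ee_rot: [0.78, -0.626, -0.004, 0.004]
contact_force: [-0.6, 0.1, -0.9]
gripper_width: 52.2
grasp_force: 0.0
```

```bash
python3 -c "
from h import *
delta(15.5,-65.5,60,90)"
```

```text
t 17.28 ledge [  8.9 -39.1] z 75.5 F [-0.6  0.1 -0.9] w 52.2
shift [26.4 -7.  15.4] turn [ 0.7  0.1 -0.5]
```

>>> servo_tool(commands=[[[100,0,-0.003,0.008,0.5,0,-0.3],[100,0,0,0.005,0,0,0],[100,0,0,0,0,0,0],[100,0,0,0,0,0,0]]])

```text
clock: 17.62
position: [560.4, -1.8, 67.9]
ee_rot: [0.784, -0.621, 0.002, -0.003]
contact_force: [-0.3, 0.6, 0.1]
gripper_width: 52.0
grasp_force: 0.0
```

```bash
python3 -c "
from h import *
delta(15.5,-65.5,60,90)"
```

```text
t 17.62 ledge [ 16.5 -36.1] z 67.9 F [-0.3  0.6  0.1] w 52.0
shift [29.4  1.2  7.9] turn [-0.5  0.   0.1]
```

>>> servo_tool(commands=[[[100,0.004,0.001,0.004,-0.5,0,0],[100,0.004,0,0.0035,0,0,0],[100,0.004,0,0,0,0,0],[100,0.003,0,0,0,0,0],[100,0.003,0,0,0,0,0],[100,0.002,0,0,0,0,0],[100,0,0,0,0,0,0]]])

```text
clock: 18.2
position: [564.0, -22.5, 59.8]
ee_rot: [0.783, -0.622, -0.0, 0.0]
contact_force: [-0.3, 1.2, 0.1]
gripper_width: 51.7
grasp_force: 0.0
```

```bash
python3 -c "
from h import *
delta(15.5,-65.5,60,90)"
```

```text
t 18.2 ledge [ 15.4 -57. ] z 59.8 F [-0.3  1.2  0.1] w 51.7
shift [ 8.5 -0.1 -0.2] turn [0. 0. 0.]
```

>>> servo_tool(commands=[[[100,0.002,0,0,0,0,0],[100,0.002,0,0,0,0,0],[100,0.002,0,0,0,0,0],[100,0.002,0,0,0,0,0],[100,0.0005,0,0,0,0,0],[100,0,0,0,0,0,0]]])

```text
clock: 18.7
position: [565.9, -30.3, 59.8]
ee_rot: [0.784, -0.621, -0.0, 0.0]
contact_force: [0.0, 1.5, 0.1]
gripper_width: 52.1
grasp_force: 0.6
```

>>> servo_tool(commands=[[[100,-0.005,0,0,0,0,0],[100,-0.02,0,0,0,0,0],[100,-0.03,0,-0.01,0,0,0],[100,-0.035,0,-0.02,0,0,0],[100,-0.035,0,-0.02,0,0,0],[100,-0.035,0,-0.02,0,0,0],[100,-0.035,0,-0.02,0,0,0],[100,-0.035,0,0,0,0,0],[100,0,0,0,0,0,0],[100,0,0,0,0,0,0]]])

```text
clock: 19.53
position: [512.9, 195.5, 150.2]
ee_rot: [0.785, -0.62, -0.0, -0.0]
contact_force: [0.2, 0.2, -0.1]
gripper_width: 51.9
grasp_force: 0.0
```

```bash
python3 -c "
from h import *
delta(15.5,-65.5,60,90)
for n,p in(('top',(335,220)),('side',(308,175))):
  d=cams.get_image(n)
  b=blank(d,p);print(n,b,inledge(b[0][0]),inledge(b[1][0]))
  if n=='side':cv2.imwrite('pics/s4.png',cv2.resize(d['frame'][100:250,220:400],None,fx=4,fy=4))"
```

```text
t 19.53 ledge [ 15.  166.9] z 150.2 F [ 0.2  0.2 -0.1] w 51.9
shift [232.4   0.6  90. ] turn [0.  0.  0.3]
top (((581.1464233398438, -94.51053619384766), (98.05075073242188, 97.71117401123047), 13.274761199951172), ((582.0438232421875, -93.79365539550781), (111.35649108886719, 108.49365234375), 13.023582458496094)) [  15.7 -131.1] [  16.8 -130.6]Traceback (most recent call last):
  File "<string>", line 6, in <module>
    b=blank(d,p);print(n,b,inledge(b[0][0]),inledge(b[1][0]))
  File "h.py", line 20, in blank
    return rect(ray(d,big(m,near),z)),rect(ray(d,big(m|g,near),z))
                      ~~~^^^^^^^^
  File "h.py", line 13, in big
    return max(cs,key=cv2.contourArea)[:,0]
           ~~~^^^^^^^^^^^^^^^^^^^^^^^^
ValueError: max() iterable argument is empty
```

The top view gives x 15.7 (flush is 15), yaw within 0.2° of the ledge, and 36 mm sticking out (33%). The arm is clear, so I'll hand in.

```bash
python3 -c "
from bench import ticket
print(ticket.job_done())"
```

```text
the job is handed in; nothing more can be done
None
```

The blank lies flush against the rail, with about 36 mm (a third) sticking out past the lamp end, measured from the top camera; the job was handed in at about 20 s with the arm clear.

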